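# Stir fresh cedar balls in among the faded ones

## Robot

A 7-joint arm with a two-finger parallel gripper is mounted at the origin on the work surface. World frame = base frame: x ahead of the robot, y to its left, z up, the work surface at z = 0. Lengths are in m, angles in rad, forces in N, time in s.
With the tool pointing down it reaches from about 0.425 to 0.875 m from the base axis. Payload 8.4 kg.
Tool frame: the origin (TCP) lies midway between the tips of the shut fingers; the grasp point (between the pads) lies 19 mm behind it (robot.pinch_z is the distance from the TCP to the grasp point, in m); z points along the fingers, y is the direction in which the jaws open and shut (so a half turn about z gives the same grasp; the last joint's range is limited). The gripper opens to 85 mm and grips with 20 to 120 N. Pads are 22 mm wide; open, the fingers measure 114 mm over their backs; the gripper's body (76 mm by 85 mm) begins 54 mm behind the grasp point. The pads swing forward as they close: fully open they stand 13 mm farther back than shut.
Start: joints at [-1.42, 0.333, 0.04, 1.465, -0.013, 1.343, -0.059], TCP at [0.161, 0.63, 0.193] pointing down, gripper open.
Joint ranges: [-2.58, 2.58], [-0.38, 2.09], [-1.3, 1.39], [0.25, 2.4], [-1.5, 4.64], [0.08, 2.09], [-2.65, 2.65]. Speed limits (rad/s): [2.22, 2.22, 2.79, 2.79, 3.14, 3.14, 3.14].

## Interface

Orientations are given as a rotation vector (axis times angle).
In Python, from bench import robot, camera gives the robot as it stands.
- The arm moves only by the tool carry_out, never from a script. Its argument "increments" is a list of rows, each a list of 3 entries, a list of its own where there are three numbers: the shift along the tool's x, y, z in mm, then the turn about the tool's z in rad, then the gripper's target within -1 to 1 (shut at 1, half-way at 0, fully open at -1). A call has 1 to 20 rows; each row shifts and turns the commanded pose from where the row before left it, along the tool's axes as they then stand; what a row does not reach is not made up. A row lasts 1/10 s, in which the tool goes at most 50 mm and 8.59 degrees, less where a joint would pass 70% of its speed; a pose out of reach is approached as far as the arm can. A call is refused whole if a number of a shift passes 50 or a number of a turn 0.15, either way. A call with a gripper value outside its range is refused whole. The fingers move at their own pace and stop on an object; "squeeze" is the grip in N (left out, the last holds). Time passes only in rows, so rows that do not move let the fingers close. It gives the time, the measured TCP pose, the force and the opening at its end, in the units of the state.
- robot.sense(): the state, without advancing time (a new reading comes with each control period).
- camera(name): name is "side" or "top" or "wrist"; returns a dict with "img" (480x640x3 uint8, red, green, blue), "depth" (480x640 float32, m along the optical axis (not along the pixel's ray), 0 where there is no reading), "fov_y" (degrees; the focal length in pixels is half the picture's height over the tangent of half this angle, whatever the lens; pixels are square), "cx", "cy" (the principal point, pixels), "camera_from_world" (4x4, takes a point from world to camera coordinates). Camera axes: x right, y down, z forward; pixel columns grow to the right and rows downward; lengths in m; the calibration is good to about 2 mm. A picture is of the moment at which its call begins.
- robot.close_job(): hands the job in, once; it reports no verdict.
The state is a dict: "time_s": time; "joint_pos": joint angles; "joint_velocities": joint speeds; "effort": joint torques, N m; "ee_pos": TCP position; "ee_rot": TCP orientation; "ft_force": force on the tool from outside, world axes, zero at the start; "moment": the same for the moment, N m; "grip_width": finger opening in m.
Only numpy, scipy, OpenCV 4.12 (cv2) and the standard library are available. Lean on these libraries where they do the work, as an engineer would, in place of code of your own. Each camera call takes 0.05 s, during which the arm holds its last target. There are 200 camera calls.

## Task

Four fresh red cedar balls lie on one side of the bowl and four faded pale ones on the other: take the wooden spoon by the handle, ease its head down between the balls to the bottom of the bowl, and stir until the colours are mixed, so that every ball has one of the other colour right beside it, no more than a finger's width away. Touch the balls only with the spoon, keep them all in the bowl, and neither press hard on the bowl nor shove it along the shelf. Then lay the spoon flat on the shelf clear of the bowl and let go, leaving everything else undisturbed.

Things in the scene. Friction and masses are not known exactly. Their poses are not given: they have to be found in the camera images.
- bowl: low round stoneware bowl, blue glaze, loose, about 1.2 kg: 214 mm across the rim, 70 mm high. Inside it is flat for about 100 mm across, then rises at about 30 degrees (14 mm above the shelf at radius 54 mm, 20 at 66, 27 at 78, 41 at 90) and steeply to the rim; balls roll back to the middle. Origin: centre of its underside, z up. It slides on the shelf when pushed sideways with roughly 6 N
- bowl_in (a point): centre of the bowl's inner floor, 8 mm above the bowl's underside and the shelf
- spoon: stout wooden stirring spoon, 200 mm long, 60 g, lying flat: black rubber handle 16 mm wide, 22 mm high; wooden neck 14 mm square; flat oval head 30 mm wide, 58 mm long, 10 mm thick, flush underneath. Origin: centre of its underside, z up; the head lies at the -x end (x = -100 to -42 mm), the handle at x = -4 to 100 mm. Its pose is not measured while held; it turns between the fingers if pushed hard at the head
- spoon_tip (a point): middle of the free end of the spoon's head (x = -100 mm, 5 mm above its underside)
- spoon_grip (a point): point on the handle's centre line, 130 mm from the tip, a good place to hold it; 11 mm above the shelf while it lies there
- spoon_end (a point): free end of the handle (x = +100 mm, 11 mm above its underside)
- case: black sunglasses case with a spring hinge, 160 x 66 x 43 mm, loose, beyond the bowl and spoon; a bystander. Origin: centre of its underside
- cone: white glazed ceramic ring cone, 95 mm high, foot 72 mm across, loose, to the robot's right; a bystander. Origin: centre of its underside
- cedar_blocks: three cedar blocks, 95 x 45 x 22 mm each, piled 45 mm high, left, fixed; bystanders. Origin on the shelf at the first block. Farther left, outside the work area, stands a fixed gray flip-top bin, 185 mm high with the flashlight on its lid
- red0_center (a point): centre of a fresh, dark red cedar ball, 36 mm diameter, 13 g, loose in the bowl; four of them start together on one side
- red1_center (a point): centre of a fresh, dark red cedar ball, 36 mm diameter, 13 g, loose in the bowl; four of them start together on one side
- red2_center (a point): centre of a fresh, dark red cedar ball, 36 mm diameter, 13 g, loose in the bowl; four of them start together on one side
- red3_center (a point): centre of a fresh, dark red cedar ball, 36 mm diameter, 13 g, loose in the bowl; four of them start together on one side
- pale0_center (a point): centre of a faded, pale cedar ball, 36 mm diameter, 13 g, loose in the bowl; four of them start together on the other side
- pale1_center (a point): centre of a faded, pale cedar ball, 36 mm diameter, 13 g, loose in the bowl; four of them start together on the other side
- pale2_center (a point): centre of a faded, pale cedar ball, 36 mm diameter, 13 g, loose in the bowl; four of them start together on the other side
- pale3_center (a point): centre of a faded, pale cedar ball, 36 mm diameter, 13 g, loose in the bowl; four of them start together on the other side
There are look-alikes about, which are no part of the job. What is shaped like the part that bears pale1_center but purple is not meant.

How it is judged:
By the outcome, as a careful person would: the job done as asked, in the order asked, and still so for the second after the job is handed in, with the robot touching nothing.
It also fails if it takes over 72 s, if anything falls off the work surface, if the arm or the gripper's body presses on something with over 40 N, if the wrist force passes 120 N, or if a joint passes its speed limit or range.

## Working session

There is one attempt and no reset: what is moved stays moved. The work goes in short steps, Python scripts to look and compute and a tool call to move; the robot and the scene stay as the last step left them, time stands still between calls to the robot, and variables do not carry over. Pictures are saved under pics/ and viewed, about 8 in all and at most 12, crops included, and the job is handed in when it is done.

Besides the shell and the picture viewer there is one more tool, called after "Emit:" by a JSON object that holds its "op" and its "data". carry_out: Moves the arm, as the interface text tells. Its arguments: {"type":"object","properties":{"increments":{"type":"array"},"squeeze":{"type":"number"}},"required":["increments"]}

```bash
mkdir -p pics; cat > h.py <<'E'
import numpy as np, cv2
from bench import robot, camera
from scipy.spatial.transform import Rotation as R
def shot(n,f=None):
    c=camera(n)
    if f: cv2.imwrite(f'pics/{f}.png',cv2.cvtColor(c['img'],cv2.COLOR_RGB2BGR))
    return c
def ray(c,u,v,z):
    f=240/np.tan(np.radians(c['fov_y'])/2); T=np.linalg.inv(c['camera_from_world'])
    d=T[:3,:3]@np.array([(u-c['cx'])/f,(v-c['cy'])/f,1]); o=T[:3,3]
    return o+d*(z-o[2])/d[2]
def proj(c,p):
    f=240/np.tan(np.radians(c['fov_y'])/2); q=c['camera_from_world']@np.append(p,1)
    return np.array([c['cx']+f*q[0]/q[2],c['cy']+f*q[1]/q[2]])
E
python3 - <<'E'
from h import *
a=shot('top','top0');b=shot('side','side0')
s=robot.sense();print(s['time_s'],s['ee_pos'],s['ee_rot'],R.from_rotvec(s['ee_rot']).as_matrix().round(3),s['grip_width'],robot.pinch_z)
print(np.linalg.inv(a['camera_from_world']).round(3),a['fov_y'],np.linalg.inv(b['camera_from_world']).round(3))
E
```

```text
0.1 [0.16057443 0.62939288 0.19260808] [-3.91367770e-01 -3.11700932e+00  2.22576277e-03] [[-0.969  0.247 -0.   ]
 [ 0.247  0.969 -0.001]
 [-0.    -0.001 -1.   ]] 0.08555364552123941 0.0187
[[ 0.013 -0.987  0.163  0.401]
 [-1.    -0.011  0.008  0.032]
 [-0.006 -0.163 -0.987  1.095]
 [ 0.     0.     0.     1.   ]] 49.783408970462624 [[-0.784 -0.423  0.454 -0.   ]
 [-0.62   0.536 -0.573  0.744]
 [-0.001 -0.731 -0.683  0.912]
 [ 0.     0.     0.     1.   ]]
```

View pics/top0.png

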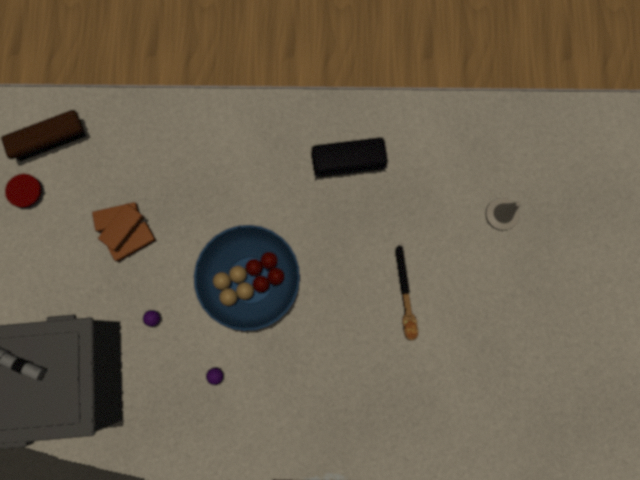

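View pics/side0.png

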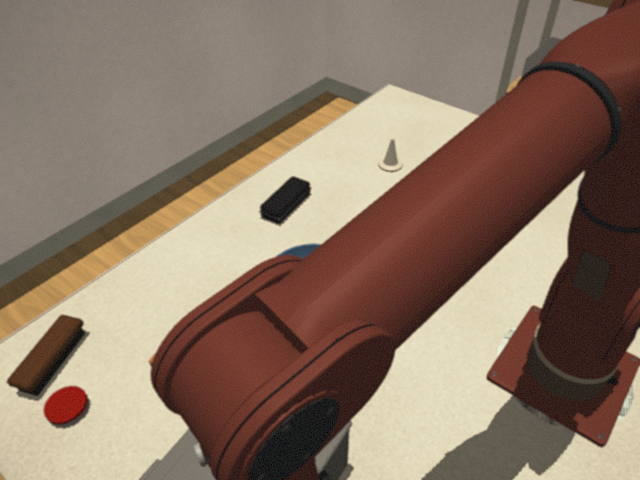

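Top view: bowl centred near (247,278), pale balls on its left and red on its right. The spoon runs from the handle end (400,248) to the tip (411,338). The bin's right edge is at about x=92–120. In the side view the arm hides the bowl.

Next I'll measure these.

```bash
cat >> h.py <<'E'
def blobs(c,lo,hi,amin=25,box=None):
    h=cv2.cvtColor(c['img'],cv2.COLOR_RGB2HSV); m=cv2.inRange(h,lo,hi)
    if box: k=np.zeros_like(m); k[box[1]:box[3],box[0]:box[2]]=1; m*=k
    return m
def circ(m,rmin=5,rmax=9): # ball centres by distance transform peaks
    d=cv2.distanceTransform(m,cv2.DIST_L2,5); out=[]
    while d.max()>rmin-1.5:
        v,u=np.unravel_index(d.argmax(),d.shape); out.append((u,v)); cv2.circle(d,(int(u),int(v)),int(rmax),0,-1)
    return out
E
python3 - <<'E'
from h import *
c=shot('top')
D=c['depth']
f=240/np.tan(np.radians(c['fov_y'])/2)
T=np.linalg.inv(c['camera_from_world'])
v,u=np.mgrid[:480,:640]
P=np.stack([(u-c['cx'])/f*D,(v-c['cy'])/f*D,D],-1)@T[:3,:3].T+T[:3,3]
hsv=cv2.cvtColor(c['img'],cv2.COLOR_RGB2HSV)
# spoon region
g=(u>380)&(u<430)&(v>235)&(v<350)&(P[...,2]>0.004)
q=P[g][:,:2].astype(np.float32); r=cv2.minAreaRect(q); print('spoon box',r, cv2.boxPoints(r))
for lo,hi,n in [((0,0,0),(180,255,50),'handle'),((5,90,90),(25,255,255),'wood')]:
    m=blobs(c,lo,hi,box=(380,235,430,350)); mm=np.argwhere(m>0); 
    pts=np.array([ray(c,x,y,0.012)[:2] for y,x in mm],np.float32); print(n,len(pts),cv2.minAreaRect(pts), pts.min(0),pts.max(0))
# bowl rim
g=(u>180)&(u<315)&(v>215)&(v<345)&(P[...,2]>0.06)&(P[...,2]<0.09)
q=P[g][:,:2].astype(np.float32); print('bowl',cv2.minEnclosingCircle(q),len(q), P[g][:,2].max())
for lo,hi,n in [((0,150,50),(8,255,255),'red'),((10,60,110),(28,200,255),'pale')]:
    m=blobs(c,lo,hi,box=(200,230,295,325)); print(n,(m>0).sum(),[ray(c,x,y,0.026)[:2].round(3) for x,y in circ(m)])
for vv in (330,350,370,400,420):
    print(vv,[P[vv,x].round(3).tolist() for x in (60,80,88,94,100,110,118,124)])
g=(u<200)&(v>300)&(P[...,2]>0.15); print(P[g].min(0),P[g].max(0))
# blocks
g=(u>80)&(u<170)&(v>190)&(v<270)&(P[...,2]>0.012); print('blocks',P[g].min(0),P[g].max(0))
E
```

```text
spoon box ((0.4956120252609253, -0.09180226922035217), (0.2378016710281372, 0.23950393497943878), 87.36343383789062) [[ 0.3705173  -0.20506859]
 [ 0.60976774 -0.2160859 ]
 [ 0.62070674  0.02146405]
 [ 0.38145632  0.03248136]]
handle 340 ((0.5386126637458801, -0.15280777215957642), (0.10036052763462067, 0.015334331430494785), 7.463827133178711) [ 0.48898855 -0.16545945] [ 0.58861816 -0.1413479 ]
wood 412 ((0.4398426115512848, -0.16483484208583832), (0.09299039840698242, 0.029380688443779945), 9.50119400024414) [ 0.39439547 -0.18257463] [ 0.4870508 -0.1517649]
bowl ((0.5131093263626099, 0.16576148569583893), 0.10658682882785797) 1559 0.0771962817857419
red 504 [array([0.522, 0.113]), array([0.54 , 0.159]), array([0.507, 0.143]), array([0.558, 0.13 ])]
pale 268 [array([0.512, 0.227]), array([0.525, 0.194]), array([0.492, 0.178]), array([0.477, 0.211])]
330 [[0.403, 0.489, 0.152], [0.404, 0.453, 0.151], [0.404, 0.438, 0.153], [0.404, 0.435, 0.134], [0.404, 0.435, 0.107], [0.405, 0.434, 0.061], [0.405, 0.435, 0.015], [0.405, 0.428, 0.002]]
350 [[0.368, 0.484, 0.156], [0.368, 0.449, 0.154], [0.369, 0.435, 0.154], [0.368, 0.432, 0.134], [0.367, 0.432, 0.107], [0.366, 0.432, 0.058], [0.365, 0.432, 0.016], [0.364, 0.426, -0.002]]
370 [[0.333, 0.481, 0.155], [0.333, 0.447, 0.152], [0.334, 0.432, 0.154], [0.333, 0.424, 0.146], [0.331, 0.428, 0.11], [0.327, 0.429, 0.058], [0.325, 0.428, 0.018], [0.324, 0.422, 0.0]]
400 [[0.282, 0.477, 0.154], [0.282, 0.442, 0.152], [0.282, 0.429, 0.151], [0.281, 0.42, 0.146], [0.277, 0.422, 0.114], [0.272, 0.421, 0.068], [0.267, 0.421, 0.026], [0.264, 0.417, 0.003]]
420 [[0.248, 0.473, 0.155], [0.248, 0.439, 0.153], [0.248, 0.426, 0.151], [0.248, 0.416, 0.15], [0.242, 0.419, 0.114], [0.235, 0.418, 0.068], [0.229, 0.418, 0.028], [0.225, 0.415, 0.003]]
[0.19879509 0.03158013 0.15000097] [0.42873955 0.59844055 1.09455235]
blocks [0.4010271  0.03158013 0.01210514] [0.67600028 0.50812998 1.09455235]
```

Emit:
{"op": "carry_out", "data": {"increments": [[[0, 0, -25], 0, -1], [[0, 0, -25], 0, -1], [[0, 0, -25], 0, -1], [[-33, -24, 0], 0, -1], [[-33, -24, 0], 0, -1], [[-33, -24, 0], 0, -1], [[-33, -24, 0], 0, -1], [[-33, -24, 0], 0, -1], [[-33, -24, 0], 0, -1], [[-33, -24, 0], 0, -1], [[-33, -24, 0], 0, -1], [[-33, -24, 0], 0, -1], [[-33, -24, 0], 0, -1], [[-33, -24, 0], 0, -1], [[-33, -24, 0], 0, -1]]}}

```text
time_s: 1.65
ee_pos: [0.4739, 0.2513, 0.2684]
ee_rot: [-0.391, -3.117, -0.0]
ft_force: [0.9, 0.6, 0.4]
grip_width: 0.0855
```

Emit:
{"op": "carry_out", "data": {"increments": [[[-13.5, -34.5, 0], 0, -1], [[-13.5, -34.5, 0], 0, -1], [[-13.5, -34.5, 0], 0, -1], [[-13.5, -34.5, 0], 0, -1], [[-13.5, -34.5, 0], 0, -1], [[-13.5, -34.5, 0], 0, -1], [[-13.5, -34.5, 0], 0, -1], [[-13.5, -34.5, 0], 0, -1], [[-13.5, -34.5, 0], 0, -1], [[-13.5, -34.5, 0], 0, -1], [[-13.5, -34.5, 0], 0, -1]]}}

```text
time_s: 2.75
ee_pos: [0.5231, -0.153, 0.2685]
ee_rot: [0.391, 3.117, 0.001]
ft_force: [1.1, -0.4, -0.5]
grip_width: 0.0853
```

Emit:
{"op": "carry_out", "data": {"increments": [[[0, 0, 0], 0.145, -1], [[0, 0, 0], 0.145, -1], [[0, 0, 0], 0.145, -1], [[0, 0, 0], 0.145, -1], [[0, 0, 0], 0.145, -1], [[0, 0, 0], 0.145, -1], [[0, 0, 0], 0.145, -1], [[0, 0, 0], 0.145, -1], [[0, 0, 0], 0.145, -1], [[0, 0, 0], 0.145, -1], [[0, 0, 0], 0.145, -1], [[0, 0, 0], 0.145, -1], [[0, 0, 0], 0.145, -1], [[0, 0, 0], 0.145, -1], [[0, 0, 0], 0.145, -1], [[0, 0, 0], 0.145, -1], [[0, 0, 0], 0.145, -1], [[0, 0, 0], 0.145, -1], [[0, 0, 0], 0.145, -1], [[0, 0, 0], 0, -1]]}}

```text
time_s: 4.75
ee_pos: [0.5231, -0.1515, 0.2683]
ee_rot: [-3.134, -0.211, 0.0]
ft_force: [-0.6, -0.4, -0.1]
grip_width: 0.0851
```

```bash
cat >> h.py <<'E'
def st():
    s=robot.sense(); M=R.from_rotvec(s['ee_rot']).as_matrix(); return s,M
def gopt(p,yaw=None):
    s,M=st(); d=M.T@(np.array(p)-s['ee_pos'])*1000; y0=np.arctan2(M[1,0],M[0,0])
    print('tool shift mm',d.round(1),'yaw now',round(y0,3), 'tool turn' ,None if yaw is None else round(-((yaw-y0+np.pi)%(2*np.pi)-np.pi),3)); return d
E
python3 - <<'E'
from h import *
c=shot('wrist','w1')
hsv=cv2.cvtColor(c['img'],cv2.COLOR_RGB2HSV)
m=((hsv[...,2]<50)*255).astype(np.uint8)
n,l,s,ce=cv2.connectedComponentsWithStats(m)
for i in range(1,n):
    if s[i,4]>400:
        pts=np.argwhere(l==i)[:,::-1]; w=np.array([ray(c,x,y,0.02)[:2] for x,y in pts[::5]],np.float32); print(s[i],cv2.minAreaRect(w))
m=blobs(c,(5,70,60),(28,255,255)); pts=np.argwhere(m>0)[:,::-1]; w=np.array([ray(c,x,y,0.01)[:2] for x,y in pts[::5]],np.float32); print('wood',len(w),cv2.minAreaRect(w))
E
```

```text
[  0  79  70  24 690] ((0.6085752844810486, 0.18934151530265808), (0.020134901627898216, 0.07567095011472702), 4.421525001525879)
[ 77 100  55 134 659] ((0.5339692831039429, 0.10013265162706375), (0.15672551095485687, 0.03531212359666824), 16.47751235961914)
[ 44 132  74  77 986] ((0.5248118042945862, 0.14242851734161377), (0.0757976621389389, 0.08566337823867798), 25.22519874572754)
[ 314  148   13   84 1003] ((0.5378835201263428, -0.15442924201488495), (0.10247571021318436, 0.015264436602592468), 7.59836483001709)
[    0   296   640   184 68620] ((0.24122318625450134, -0.19354355335235596), (0.31579214334487915, 1.0127853155136108), 7.720093727111816)
wood 713 ((0.33548980951309204, -0.0021019279956817627), (0.5237385630607605, 0.40313640236854553), 17.550024032592773)
```

View pics/w1.png

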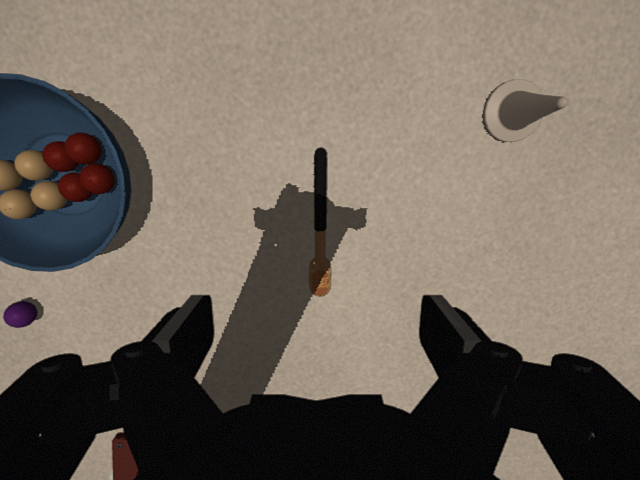

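Emit:
{"op": "carry_out", "data": {"increments": [[[-4.7, 4.9, 0], 0, -1], [[0, 0, 45], 0, -1], [[0, 0, 45], 0, -1], [[0, 0, 45], 0, -1], [[0, 0, 45], 0, -1], [[0, 0, 30], 0, -1], [[0, 0, 25], 0, -1], [[0, 0, 18], 0, -1], [[0, 0, 13], 0, -1], [[0, 0, 0], 0, 0.3], [[0, 0, 0], 0, 1], [[0, 0, 0], 0, 1], [[0, 0, 0], 0, 1], [[0, 0, 0], 0, 1], [[0, 0, 0], 0, 1], [[0, 0, 0], 0, 1], [[0, 0, 0], 0, 1]], "squeeze": 30}}

```text
time_s: 6.5
ee_pos: [0.5193, -0.1571, 0.0025]
ee_rot: [3.134, 0.215, 0.0]
ft_force: [-0.1, 0.4, 0.6]
grip_width: 0.0
```

```bash
python3 - <<'E'
from h import *
c=shot('wrist','w2');b=shot('side','s2');t=shot('top')
print(robot.sense()['grip_width'],robot.sense()['ft_force'])
a=cv2.cvtColor(np.hstack([c['img'][150:,150:490],t['img'][200:400,330:490].repeat(2,0).repeat(2,1)[:330]]),cv2.COLOR_RGB2BGR)
cv2.imwrite('pics/m2.png',a)
E
```

```text
-3.068963934682081e-05 [-0.38550823 -0.63794332 -0.85893368]
```

View pics/m2.png

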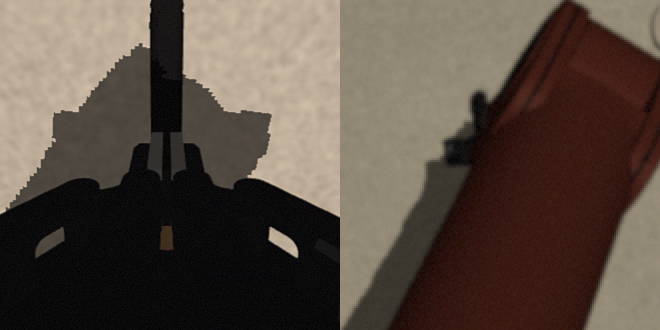

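```bash
python3 - <<'E'
from h import *
c=shot('wrist')
D=c['depth'];f=240/np.tan(np.radians(c['fov_y'])/2);T=np.linalg.inv(c['camera_from_world'])
def P(u,v): return (T[:3,:3]@np.array([(u-c['cx'])/f*D[v,u],(v-c['cy'])/f*D[v,u],D[v,u]])+T[:3,3]).round(4).tolist()
for v in (160,200,240,270): print(v,P(303,v),P(317,v),P(330,v),P(270,v))
for u in range(280,360,6): print(u,P(u,290),P(u,310),P(u,388))
E
```

```text
160 [0.5792, -0.1428, 0.0216] [0.5801, -0.1492, 0.0225] [0.5809, -0.155, 0.0217] [0.576, -0.1254, 0.0013]
200 [0.561, -0.1451, 0.0217] [0.5622, -0.1516, 0.0239] [0.5626, -0.1578, 0.0208] [0.5553, -0.1273, 0.0]
240 [0.5414, -0.1476, 0.021] [0.5427, -0.1543, 0.0222] [0.5434, -0.1606, 0.0218] [0.5335, -0.1296, 0.0009]
270 [0.5265, -0.1496, 0.0222] [0.5277, -0.1564, 0.0231] [0.5281, -0.1629, 0.0216] [0.516, -0.1314, 0.0007]
280 [0.5048, -0.1383, 0.0009] [0.4927, -0.1397, 0.0016] [0.5352, -0.1471, 0.1205]
286 [0.505, -0.1416, 0.0003] [0.5242, -0.1447, 0.0625] [0.5353, -0.1484, 0.1204]
292 [0.5058, -0.1451, 0.0009] [0.5254, -0.147, 0.0642] [0.5364, -0.1496, 0.1216]
298 [0.5062, -0.1485, 0.001] [0.5296, -0.1492, 0.0719] [0.5304, -0.1513, 0.1137]
304 [0.5294, -0.1507, 0.0534] [0.5297, -0.1513, 0.0717] [0.512, -0.1542, 0.0902]
310 [0.5301, -0.1531, 0.0541] [0.53, -0.1535, 0.0717] [0.5103, -0.1564, 0.0876]
316 [0.5308, -0.1555, 0.055] [0.5307, -0.1555, 0.0724] [0.4533, -0.1661, 0.0146]
322 [0.5306, -0.158, 0.0539] [0.5307, -0.1577, 0.072] [0.4547, -0.1694, 0.0158]
328 [0.5312, -0.1603, 0.0545] [0.531, -0.1598, 0.0718] [0.5132, -0.1618, 0.0904]
334 [0.5091, -0.1688, 0.0012] [0.5311, -0.1619, 0.0715] [0.5295, -0.1602, 0.1111]
340 [0.5098, -0.1721, 0.0016] [0.5277, -0.1651, 0.0639] [0.5371, -0.1599, 0.1206]
346 [0.5101, -0.1756, 0.0012] [0.5282, -0.1674, 0.0642] [0.5368, -0.1613, 0.12]
352 [0.5103, -0.1791, 0.0006] [0.5283, -0.1697, 0.0639] [0.5376, -0.1624, 0.1208]
358 [0.5105, -0.1826, -0.0001] [0.4988, -0.1844, 0.0015] [0.5385, -0.1634, 0.1218]
```

```bash
python3 - <<'E'
from h import *
c=shot('wrist');b=shot('side')
s=robot.sense();print(s['ee_pos'],s['joint_pos'])
D=c['depth'];f=240/np.tan(np.radians(c['fov_y'])/2);T=np.linalg.inv(c['camera_from_world']);print(T[:3,3],T[:3,2])
def P(u,v): return (T[:3,:3]@np.array([(u-c['cx'])/f*D[v,u],(v-c['cy'])/f*D[v,u],D[v,u]])+T[:3,3]).round(3).tolist()
for v in range(270,300,3): print(v,P(304,v),P(312,v),P(317,v))
p=proj(b,s['ee_pos']);print(p)
w=cv2.resize(c['img'][240:400,240:400],(480,480),interpolation=cv2.INTER_CUBIC)
x,y=int(p[0]),int(p[1]);q=b['img'][max(0,y-60):y+60,max(0,x-40):x+40]
q=cv2.resize(q,(320,480));im=np.hstack([w,q]);im=np.clip(im.astype(float)*2.2,0,255).astype(np.uint8)
cv2.imwrite('pics/m3.png',im[...,::-1])
E
```

```text
[ 0.51922024 -0.15711302  0.00240008] [-0.51329383  0.41409715  0.87068186  1.96353745 -0.39083612  0.93996074
 -0.88207109]
[ 0.5858842  -0.14802267  0.18372146] [-0.26295859 -0.03591986 -0.96413824]
270 [0.527, -0.15, 0.022] [0.527, -0.154, 0.022] [0.527, -0.156, 0.022]
273 [0.525, -0.15, 0.022] [0.525, -0.154, 0.022] [0.526, -0.157, 0.023]
276 [0.524, -0.15, 0.023] [0.524, -0.154, 0.022] [0.524, -0.157, 0.023]
279 [0.522, -0.151, 0.022] [0.522, -0.155, 0.022] [0.523, -0.157, 0.023]
282 [0.53, -0.15, 0.046] [0.53, -0.154, 0.046] [0.53, -0.156, 0.045]
285 [0.53, -0.151, 0.05] [0.53, -0.154, 0.048] [0.531, -0.156, 0.049]
288 [0.53, -0.151, 0.052] [0.53, -0.154, 0.052] [0.53, -0.156, 0.052]
291 [0.53, -0.151, 0.055] [0.53, -0.154, 0.055] [0.53, -0.156, 0.055]
294 [0.53, -0.151, 0.058] [0.531, -0.154, 0.059] [0.531, -0.156, 0.058]
297 [0.53, -0.151, 0.061] [0.53, -0.154, 0.061] [0.531, -0.156, 0.062]
[389.84059962 222.05492705]
```

View pics/m3.png

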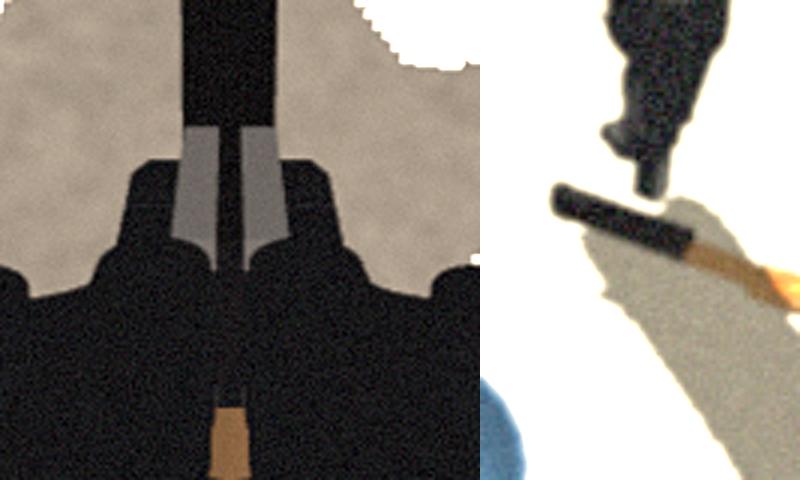

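The fingers shut about 44 mm above the shelf. The wrist depth and the side view both show this, although the sensed TCP height is 2.5 mm. I'll trust the cameras, open, go lower carefully and watch the force.

Emit:
{"op": "carry_out", "data": {"increments": [[[0, 0, 0], 0, -1], [[0, 0, 0], 0, -1], [[0, 0, 0], 0, -1], [[0, 0, 0], 0, -1], [[0, 0, 0], 0, -1], [[0, 0, 10], 0, -1], [[0, 0, 10], 0, -1], [[0, 0, 8], 0, -1], [[0, 0, 0], 0, -1]]}}

```text
time_s: 7.7
ee_pos: [0.518, -0.1569, -0.0272]
ee_rot: [-3.134, -0.215, 0.004]
ft_force: [-0.7, 0.4, -0.6]
grip_width: 0.0856
```

Emit:
{"op": "carry_out", "data": {"increments": [[[0, 0, 5], 0, -1], [[0, 0, 5], 0, -1], [[0, 0, 2], 0, -1], [[0, 0, 0], 0, -1]]}}

```text
time_s: 8.1
ee_pos: [0.5191, -0.1571, -0.0378]
ee_rot: [3.134, 0.215, -0.001]
ft_force: [0.4, -0.2, 0.4]
grip_width: 0.0854
```

Emit:
{"op": "carry_out", "data": {"increments": [[[0, 0, 0], 0, 0.5], [[0, 0, 0], 0, 1], [[0, 0, 0], 0, 1], [[0, 0, 0], 0, 1], [[0, 0, 0], 0, 1], [[0, 0, 0], 0, 1], [[0, 0, 0], 0, 1], [[0, 0, 0], 0, 1]], "squeeze": 30}}

```text
time_s: 8.9
ee_pos: [0.5195, -0.1571, -0.0374]
ee_rot: [3.134, 0.215, 0.001]
ft_force: [-0.1, -0.1, 3.9]
grip_width: 0.0153
```

Emit:
{"op": "carry_out", "data": {"increments": [[[0, 0, -10], 0, 1], [[0, 0, -20], 0, 1], [[0, 0, -40], 0, 1], [[0, 0, -40], 0, 1], [[0, 0, -40], 0, 1], [[0, 0, -40], 0, 1], [[0, 0, -40], 0, 1], [[0, 0, 0], -0.14, 1], [[0, 0, 0], -0.14, 1], [[0, 0, 0], -0.14, 1], [[0, 0, 0], -0.14, 1], [[0, 0, 0], -0.14, 1], [[0, 0, 0], -0.14, 1], [[0, 0, 0], -0.14, 1], [[0, 0, 0], -0.14, 1], [[0, 0, 0], -0.14, 1], [[0, 0, 0], -0.14, 1], [[0, 0, 0], -0.14, 1]]}}

```text
time_s: 10.7
ee_pos: [0.5188, -0.1574, 0.1927]
ee_rot: [-2.095, -2.341, 0.001]
ft_force: [-0.4, -0.3, -0.8]
grip_width: 0.0157
```

Emit:
{"op": "carry_out", "data": {"increments": [[[40, -7, 0], 0, 1], [[40, -7, 0], 0, 1], [[40, -7, 0], 0, 1], [[40, -7, 0], 0, 1], [[40, -7, 0], 0, 1], [[40, -7, 0], 0, 1], [[40, -7, 0], 0, 1], [[40, -7, 0], 0, 1], [[40, -7, 0], 0, 1], [[40, -7, 0], 0, 1], [[40, -7, 0], 0, 1], [[40, -7, 0], 0, 1], [[40, -7, 0], 0, 1], [[40, -7, 0], 0, 1], [[0, 0, 0], 0, 1]]}}

```text
time_s: 12.2
ee_pos: [0.3593, 0.3942, 0.1922]
ee_rot: [-2.092, -2.343, 0.0]
ft_force: [0.7, -0.3, -0.8]
grip_width: 0.0151
```

```bash
cat >> h.py <<'E'
def cloud(c):
    D=c['depth'];f=240/np.tan(np.radians(c['fov_y'])/2);T=np.linalg.inv(c['camera_from_world'])
    v,u=np.mgrid[:480,:640]
    return np.stack([(u-c['cx'])/f*D,(v-c['cy'])/f*D,D],-1)@T[:3,:3].T+T[:3,3]
E
python3 - <<'E'
from h import *
s,M=st();print(s['ee_pos'],s['grip_width'],s['ft_force']); gopt([.364,.392,s['ee_pos'][2]],1.67)
c=shot('wrist','w4');P=cloud(c)
m=blobs(c,(5,70,60),(28,255,255),box=(290,380,350,480));print((m>0).sum())
v,u=np.mgrid[:480,:640]
for r in range(100,300,20): print(r,P[r,320].round(3),P[r,250].round(3))
E
```

```text
[0.35930912 0.39422685 0.19216376] 0.015065121559576006 [ 0.65892043 -0.317161   -0.76829389]
tool shift mm [-2.7  4.4 -0. ] yaw now 1.684 tool turn 0.014
238
100 [0.351 0.488 0.154] [0.31  0.483 0.154]
120 [0.352 0.476 0.155] [0.311 0.472 0.154]
140 [0.353 0.463 0.252] [0.311 0.46  0.154]
160 [0.354 0.457 0.253] [0.312 0.448 0.155]
180 [0.355 0.45  0.253] [0.312 0.436 0.15 ]
200 [0.355 0.443 0.253] [0.313 0.423 0.149]
220 [0.356 0.436 0.252] [0.288 0.375 0.001]
240 [0.357 0.428 0.252] [0.289 0.353 0.   ]
260 [0.358 0.421 0.252] [0.291 0.329 0.001]
280 [0.359 0.413 0.252] [0.292 0.305 0.   ]
```

View pics/w4.png

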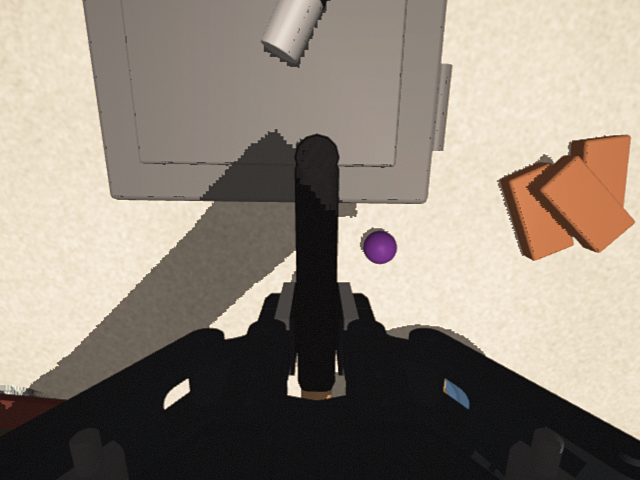

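Emit:
{"op": "carry_out", "data": {"increments": [[[0, 3, 20], 0, 1], [[0, 0, 25], 0, 1], [[0, 0, 25], 0, 1], [[0, 0, 5], 0, 1], [[0, 0, 4], 0, 1], [[0, 0, 4], 0, 1], [[0, 0, 0], 0, 1]], "squeeze": 20}}

```text
time_s: 12.95
ee_pos: [0.3666, 0.3894, 0.1111]
ee_rot: [2.102, 2.335, 0.002]
ft_force: [-0.2, -2.1, 2.7]
grip_width: 0.0156
```

Emit:
{"op": "carry_out", "data": {"increments": [[[0, 0, 4], 0, 1], [[0, 0, 4], 0, 1], [[0, 0, 0], 0, 1]]}}

```text
time_s: 13.25
ee_pos: [0.3669, 0.3889, 0.1035]
ee_rot: [2.102, 2.334, 0.002]
ft_force: [-2.1, -7.7, 8.5]
grip_width: 0.0153
```

```bash
cat >> h.py <<'E'
def tilt():
    c=shot('wrist');P=cloud(c);r=[P[v,320] for v in range(120,340,4)]
    for p in r[::4]: print(p.round(3))
    return c
E
python3 - <<'E'
from h import *
tilt()
E
```

```text
[0.361 0.465 0.154]
[0.361 0.459 0.165]
[0.361 0.454 0.178]
[0.362 0.449 0.177]
[0.362 0.444 0.176]
[0.363 0.439 0.175]
[0.364 0.434 0.175]
[0.364 0.429 0.174]
[0.365 0.423 0.172]
[0.366 0.416 0.171]
[0.366 0.41  0.17 ]
[0.367 0.403 0.168]
[0.368 0.396 0.166]
[0.369 0.389 0.165]
```

Emit:
{"op": "carry_out", "data": {"increments": [[[0, 0, 4], 0, 1], [[0, 0, 4], 0, 1], [[0, 0, 4], 0, 1], [[0, 0, 0], 0, 1]]}}

```text
time_s: 13.7
ee_pos: [0.3669, 0.3893, 0.0915]
ee_rot: [2.102, 2.334, 0.003]
ft_force: [-1.7, -6.7, 8.1]
grip_width: 0.0155
```

Emit:
{"op": "carry_out", "data": {"increments": [[[0, 0, 4], 0, 1], [[0, 0, 4], 0, 1], [[0, 0, 4], 0, 1], [[0, 0, 0], 0, 1]]}}

```text
time_s: 14.1
ee_pos: [0.3671, 0.3911, 0.0803]
ee_rot: [-2.101, -2.335, -0.007]
ft_force: [-1.8, -2.0, 9.0]
grip_width: 0.0155
```

```bash
python3 - <<'E'
from h import *
tilt()
E
```

```text
[0.36  0.465 0.154]
[0.361 0.461 0.154]
[0.361 0.456 0.154]
[0.362 0.451 0.154]
[0.362 0.449 0.176]
[0.362 0.445 0.18 ]
[0.363 0.442 0.184]
[0.363 0.439 0.187]
[0.363 0.435 0.186]
[0.364 0.43  0.182]
[0.365 0.424 0.176]
[0.366 0.416 0.17 ]
[0.367 0.408 0.163]
[0.368 0.397 0.153]
```

Emit:
{"op": "carry_out", "data": {"increments": [[[0, 0, 3], 0, 1], [[0, 0, 3], 0, 1], [[0, 0, 3], 0, 1], [[0, 0, 0], 0, 1]]}}

```text
time_s: 14.55
ee_pos: [0.3683, 0.3911, 0.0718]
ee_rot: [2.102, 2.334, 0.01]
ft_force: [1.9, -2.8, 10.4]
grip_width: 0.0157
```

```bash
python3 - <<'E'
from h import *
tilt()
E
```

```text
[0.361 0.457 0.253]
[0.362 0.46  0.154]
[0.362 0.456 0.154]
[0.363 0.452 0.155]
[0.363 0.447 0.152]
[0.363 0.445 0.174]
[0.364 0.442 0.177]
[0.364 0.439 0.18 ]
[0.364 0.437 0.183]
[0.364 0.434 0.184]
[0.365 0.431 0.186]
[0.365 0.425 0.18 ]
[0.367 0.416 0.17 ]
[0.368 0.403 0.156]
```

Emit:
{"op": "carry_out", "data": {"increments": [[[0, 0, 0], 0, 1], [[0, 0, -15], 0, 1], [[0, 0, -30], 0, 1], [[0, 0, -35], 0, 1], [[0, 0, -35], 0, 1], [[0, 0, -15], 0, 1], [[-40, 17, 0], 0, 1], [[-40, 17, 0], 0, 1], [[-40, 17, 0], 0, 1], [[-40, 17, 0], 0, 1], [[0, 0, 0], 0, 1]], "squeeze": 90}}

```text
time_s: 15.7
ee_pos: [0.4539, 0.2316, 0.2002]
ee_rot: [2.11, 2.325, 0.003]
ft_force: [-0.5, -0.1, -0.3]
grip_width: 0.0149
```

```bash
python3 - <<'E'
from h import *
s,M=st();print(s['ee_pos'],M[:,0].round(3),s['grip_width'])
t=shot('top');b=shot('side')
for i,k in enumerate((t,b)):
    print(proj(k,s['ee_pos']+M[:,0]*-.0887+np.array([0,0,.0615-.095])))
im=np.hstack([cv2.resize(t['img'][200:360,170:330],(400,400)),cv2.resize(b['img'][180:380,240:440],(400,400))])
im=np.clip(im*1.6,0,255).astype(np.uint8);cv2.imwrite('pics/m5.png',im[...,::-1])
E
```

```text
[0.45385574 0.2315997  0.20020886] [-0.096  0.995 -0.   ] 0.014871371853947702
[251.32970406 299.00910593]
[336.77131203 249.86390468]
```

View pics/m5.png

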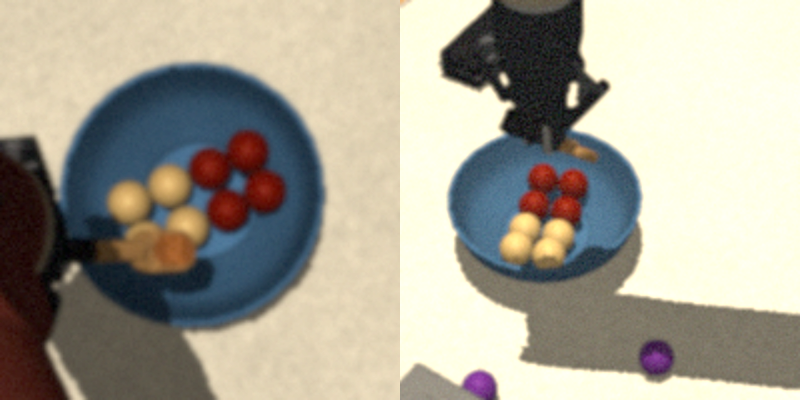

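Top and side crops show the tilted spoon. The tip is at top pixel (248,300) and side pixel (338,257), and the tilt comes out at about 50°. All 8 balls are still in a 2×4 block, and the tip is already over a free spot on the robot's side of the bowl.

Emit:
{"op": "carry_out", "data": {"increments": [[[0, 0, 30], 0, 1], [[0, 0, 30], 0, 1], [[0, 0, 30], 0, 1], [[0, 0, 20], 0, 1], [[0, 0, 10], 0, 1], [[0, 0, 8], 0, 1], [[0, 0, 0], 0, 1]]}}

```text
time_s: 16.5
ee_pos: [0.4498, 0.2383, 0.0703]
ee_rot: [-2.099, -2.337, 0.001]
ft_force: [0.5, 0.3, -1.0]
grip_width: 0.0148
```

Emit:
{"op": "carry_out", "data": {"increments": [[[0, 0, 3], 0, 1], [[0, 0, 3], 0, 1], [[0, 0, 0], 0, 1]]}}

```text
time_s: 16.8
ee_pos: [0.4505, 0.238, 0.0647]
ee_rot: [2.1, 2.336, 0.001]
ft_force: [1.1, -0.3, 0.4]
grip_width: 0.0149
```

```bash
cat >> h.py <<'E'
from scipy.ndimage import maximum_filter
def balls(t,name=None):
    hs=cv2.cvtColor(t['img'],cv2.COLOR_RGB2HSV); out={}
    P=cloud(t)
    for n,lo,hi in [('red',(0,140,40),(8,255,255)),('pale',(12,50,110),(30,170,255))]:
        m=cv2.inRange(hs,lo,hi); 
        if n=='red': m|=cv2.inRange(hs,(172,140,40),(180,255,255))
        k=np.zeros_like(m); cv2.circle(k,(247,278),50,255,-1); m&=k
        # matched filter with a ball-size disc
        r=8; K=np.zeros((27,27),np.float32)-1; cv2.circle(K,(13,13),12,-.6,-1); cv2.circle(K,(13,13),r,1.,-1)
        q=cv2.filter2D((m>0).astype(np.float32),-1,K); L=[]
        while len(L)<4:
            v,u=np.unravel_index(q.argmax(),q.shape); L.append((u,v,q[v,u])); cv2.circle(q,(int(u),int(v)),11,-999,-1)
        out[n]=[(u,v,round(float(s)),ray(t,u,v,.028)[:2]) for u,v,s in L]
        for u,v,s,p in out[n]: print(n,u,v,s,p.round(3))
    g={n:np.array([b[3] for b in out[n]]) for n in out}
    d=np.linalg.norm(g['red'][:,None]-g['pale'][None],axis=2)
    print('nearest other mm: red',(d.min(1)*1000).round(),'pale',(d.min(0)*1000).round())
    return out
def pic(t,b,f):
    im=np.hstack([cv2.resize(t['img'][200:360,170:330],(400,400)),cv2.resize(b['img'][180:380,240:440],(400,400))])
    im=np.clip(im*1.6,0,255).astype(np.uint8);cv2.imwrite(f'pics/{f}.png',im[...,::-1])
def tip():
    s,M=st(); p=s['ee_pos']-M[:,0]*.083+np.array([0,0,.0615-.100]); print('tip',p.round(3),'ft',s['ft_force'].round(1),'t',round(s['time_s'],2)); return p
E
python3 - <<'E'
from h import *
tip();t=shot('top');balls(t)
E
```

```text
tip [0.459 0.155 0.026] ft [ 1.1 -0.3  0.4] t 16.8
red 260 283 70 [0.505 0.143]
red 269 260 70 [0.553 0.126]
red 276 276 66 [0.52 0.11]
red 253 267 65 [0.538 0.159]
pale 219 278 91 [0.514 0.228]
pale 245 290 89 [0.49  0.174]
pale 238 271 85 [0.529 0.19 ]
pale 226 297 74 [0.475 0.212]
nearest other mm: red [34. 68. 70. 32.] pale [74. 34. 32. 75.]
```

Emit:
{"op": "carry_out", "data": {"increments": [[[2, 7, 3], 0, 1], [[2, 7, 3], 0, 1], [[2, 7, 3], 0, 1], [[2, 6, 2], 0, 1], [[0, 0, 0], 0, 1]]}}

```text
time_s: 17.35
ee_pos: [0.4783, 0.2489, 0.0539]
ee_rot: [2.1, 2.334, 0.002]
ft_force: [1.2, 0.7, 7.7]
grip_width: 0.0149
```

```bash
python3 - <<'E'
from h import *
tip();t=shot('top');b=shot('side');balls(t);pic(t,b,'m6')
E
```

```text
tip [0.487 0.166 0.015] ft [1.2 0.7 7.7] t 17.35
red 253 262 132 [0.549 0.159]
red 255 284 126 [0.503 0.153]
red 273 282 106 [0.507 0.116]
red 270 264 88 [0.545 0.123]
pale 240 277 116 [0.517 0.185]
pale 218 265 104 [0.541 0.232]
pale 236 257 93 [0.559 0.195]
pale 219 285 68 [0.5   0.228]
nearest other mm: red [37. 35. 69. 68.] pale [35. 73. 37. 75.]
```

View pics/m6.png

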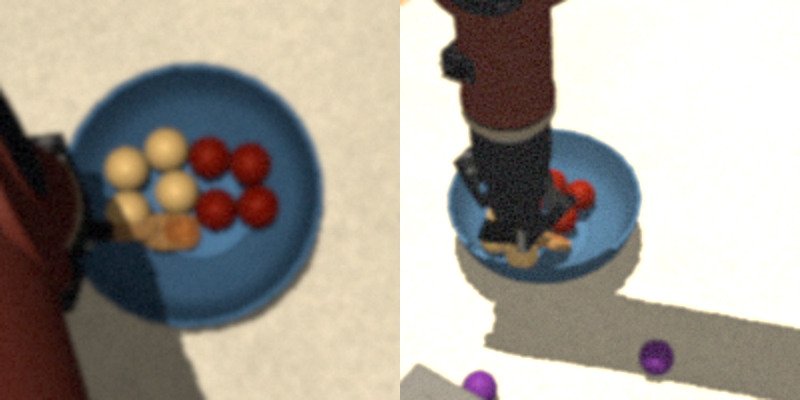

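Emit:
{"op": "carry_out", "data": {"increments": [[[0, 0, -2], 0, 1], [[-8.7, 1.4, 0], 0, 1], [[-7.8, 4, 0], 0, 1], [[-6.2, 6.2, 0], 0, 1], [[-4, 7.8, 0], 0, 1], [[-1.4, 8.7, 0], 0, 1], [[1.4, 8.7, 0], 0, 1], [[4, 7.8, 0], 0, 1], [[6.2, 6.2, 0], 0, 1], [[7.8, 4, 0], 0, 1], [[8.7, 1.4, 0], 0, 1]]}}

```text
time_s: 18.55
ee_pos: [0.5333, 0.2533, 0.056]
ee_rot: [2.101, 2.333, -0.002]
ft_force: [-1.1, -8.6, 10.6]
grip_width: 0.0149
```

Emit:
{"op": "carry_out", "data": {"increments": [[[8.7, -1.4, 0], 0, 1], [[7.8, -4, 0], 0, 1], [[6.2, -6.2, 0], 0, 1], [[4, -7.8, 0], 0, 1], [[1.4, -8.7, 0], 0, 1], [[-1.4, -8.7, 0], 0, 1], [[-4, -7.8, 0], 0, 1], [[-6.2, -6.2, 0], 0, 1], [[-7.8, -4, 0], 0, 1], [[-8.7, -1.4, 0], 0, 1]]}}

```text
time_s: 19.55
ee_pos: [0.4756, 0.2491, 0.0553]
ee_rot: [-2.099, -2.337, -0.0]
ft_force: [-0.1, -0.9, 0.8]
grip_width: 0.0148
```

```bash
python3 - <<'E'
from h import *
tip();t=shot('top');b=shot('side');balls(t);pic(t,b,'m7')
P=cloud(t);v,u=np.mgrid[:480,:640];g=(u>180)&(u<315)&(v>215)&(v<345)&(P[...,2]>0.06)&(P[...,2]<0.075)&(np.array(cv2.cvtColor(t['img'],cv2.COLOR_RGB2HSV))[...,0]>95)
print('bowl',cv2.minEnclosingCircle(P[g][:,:2].astype(np.float32)))
E
```

```text
tip [0.484 0.167 0.017] ft [-0.1 -0.9  0.8] t 19.55
red 266 290 131 [0.49 0.13]
red 248 277 84 [0.517 0.168]
red 255 260 63 [0.553 0.155]
red 268 273 51 [0.526 0.127]
pale 255 306 128 [0.457 0.152]
pale 237 258 99 [0.557 0.193]
pale 227 277 93 [0.516 0.212]
pale 428 258 0 [ 0.561 -0.205]
nearest other mm: red [40. 44. 38. 72.] pale [ 40.  38.  44. 334.]
bowl ((0.5143297910690308, 0.1709005981683731), 0.10623643547296524)
```

View pics/m7.png

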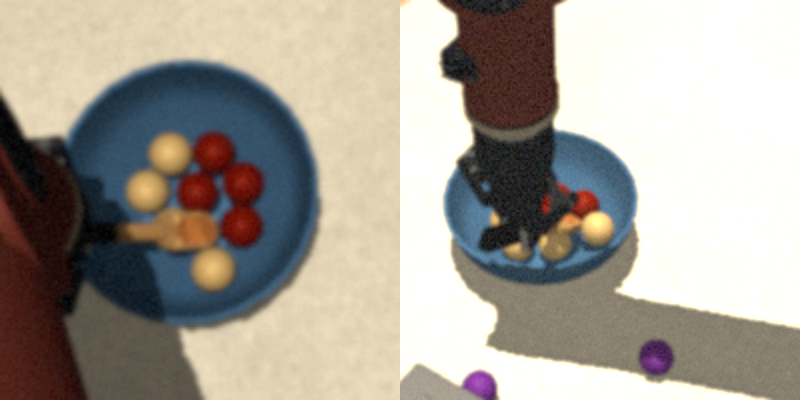

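Crops show one pale ball at top-crop (213,270) with the others mixing. The red at top-crop (243,183) still has no pale neighbour, and one pale ball is hidden under the head. I'll sweep the lone pale ball round beside that red.

Emit:
{"op": "carry_out", "data": {"increments": [[[4, -7, -3], 0, 1], [[4, -7, -2], 0, 1], [[4, -7, -2], 0, 1], [[-8, 1, 0], 0, 1], [[-8, 1, 0], 0, 1], [[-8, 1, 0], 0, 1], [[-8, 1, 0], 0, 1], [[-8, 1, 0], 0, 1], [[-8, 1, 0], 0, 1], [[0, 0, 0], 0, 1]]}}

```text
time_s: 20.65
ee_pos: [0.4655, 0.2097, 0.0624]
ee_rot: [2.103, 2.334, -0.0]
ft_force: [-0.5, 0.9, -0.5]
grip_width: 0.015
```

```bash
cat >> h.py <<'E'
def bowl(t):
    P=cloud(t);v,u=np.mgrid[:480,:640];h=cv2.cvtColor(t['img'],cv2.COLOR_RGB2HSV)
    g=(u>230)&(u<315)&(v>215)&(v<345)&(P[...,2]>0.062)&(P[...,2]<0.08)&(h[...,0]>95)&(h[...,0]<125)
    q=P[g][:,:2]; q=q[np.linalg.norm(q-[.513,.168],axis=1)>.09]
    A=np.c_[2*q,np.ones(len(q))]; s=np.linalg.lstsq(A,(q**2).sum(1),rcond=None)[0]; print('bowl',s[:2].round(4))
E
python3 - <<'E'
from h import *
tip();t=shot('top');balls(t);bowl(t)
E
```

```text
tip [0.474 0.127 0.024] ft [-0.5  0.9 -0.5] t 20.65
red 249 259 92 [0.555 0.167]
red 244 277 68 [0.517 0.177]
red 206 303 41 [0.462 0.253]
red 203 292 40 [0.485 0.26 ]
pale 276 273 126 [0.526 0.11 ]
pale 232 262 119 [0.548 0.203]
pale 227 283 24 [0.504 0.211]
pale 244 296 10 [0.478 0.175]
nearest other mm: red [36. 37. 59. 53.] pale [64. 36. 37. 39.]
bowl [0.5144 0.1701]
```

Emit:
{"op": "carry_out", "data": {"increments": [[[0, 0, -15], 0, 1], [[0, 0, -30], 0, 1], [[0, 0, -35], 0, 1], [[20, -10, -30], 0, 1], [[40, -20, -20], 0, 1], [[40, -20, 0], 0, 1], [[0, 0, 0], 0, 1], [[0, 0, 0], 0, 1]]}}

```text
time_s: 21.5
ee_pos: [0.4038, 0.3065, 0.1923]
ee_rot: [2.097, 2.339, -0.0]
ft_force: [-0.2, -0.4, -0.8]
grip_width: 0.0148
```

```bash
python3 - <<'E'
from h import *
tip();t=shot('top');b=shot('side');balls(t);bowl(t);pic(t,b,'m8')
E
```

```text
tip [0.413 0.224 0.154] ft [-0.2 -0.4 -0.8] t 21.5
red 254 292 119 [0.486 0.155]
red 249 258 101 [0.557 0.168]
red 261 271 66 [0.53  0.142]
red 243 277 57 [0.517 0.179]
pale 269 282 91 [0.507 0.125]
pale 231 261 87 [0.55  0.205]
pale 238 296 78 [0.477 0.188]
pale 224 280 54 [0.51  0.218]
nearest other mm: red [34. 38. 28. 40.] pale [28. 38. 34. 40.]
bowl [0.5143 0.1703]
```

View pics/m8.png

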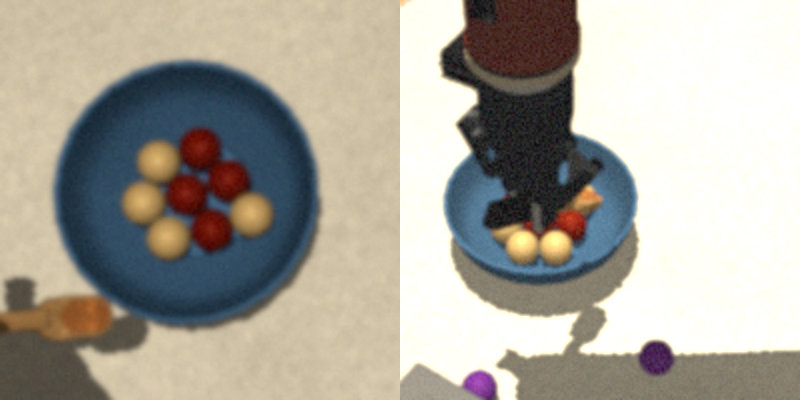

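Top crop: every red at (200,148), (228,180), (186,195), (210,230) touches a pale at (158,160), (143,202), (168,238), (250,213). The worst nearest-other centre distance is about 40 mm, so the gap is about 4 mm and the balls are mixed. Next I'll lay the spoon on the open shelf to the right of the bowl.

Emit:
{"op": "carry_out", "data": {"increments": [[[-36, 4.4, 0], 0, 1], [[-36, 4.4, 0], 0, 1], [[-36, 4.4, 0], 0, 1], [[-36, 4.4, 0], 0, 1], [[-36, 4.4, 0], 0, 1], [[-36, 4.4, 0], 0, 1], [[-36, 4.4, 0], 0, 1], [[-36, 4.4, 0], 0, 1], [[-36, 4.4, 0], 0, 1], [[-36, 4.4, 0], 0, 1], [[-36, 4.4, 0], 0, 1], [[-36, 4.4, 0], 0, 1], [[0, 0, 30], 0, 1], [[0, 0, 40], 0, 1], [[0, 0, 40], 0, 1], [[0, 0, 20], 0, 1], [[0, 0, 8], 0, 1], [[0, 0, 0], 0, 1]]}}

```text
time_s: 23.4
ee_pos: [0.5021, -0.1196, 0.0539]
ee_rot: [-2.102, -2.334, 0.003]
ft_force: [-1.7, 0.8, 0.6]
grip_width: 0.0149
```

Emit:
{"op": "carry_out", "data": {"increments": [[[0, 0, 5], 0, 1], [[0, 0, 5], 0, 1], [[0, 0, 5], 0, 1], [[0, 0, 5], 0, 1], [[0, 0, 5], 0, 1], [[0, 0, 5], 0, 1], [[0, 0, 0], 0, 1]], "squeeze": 20}}

```text
time_s: 24.1
ee_pos: [0.5041, -0.1187, 0.0247]
ee_rot: [2.098, 2.336, 0.001]
ft_force: [1.1, 0.6, 6.1]
grip_width: 0.0149
```

```bash
python3 - <<'E'
from h import *
tip();tilt()
E
```

```text
tip [ 0.513 -0.201 -0.014] ft [1.1 0.6 6.1] t 24.1
[ 0.498 -0.038  0.001]
[ 0.499 -0.046  0.   ]
[ 0.5   -0.055  0.   ]
[ 0.499 -0.057  0.115]
[ 0.499 -0.061  0.119]
[ 0.499 -0.064  0.125]
[ 0.5   -0.067  0.128]
[ 0.5   -0.071  0.127]
[ 0.501 -0.077  0.122]
[ 0.501 -0.082  0.119]
[ 0.497 -0.052  0.206]
[ 0.503 -0.095  0.11 ]
[ 0.504 -0.103  0.105]
[ 0.505 -0.112  0.099]
```

Emit:
{"op": "carry_out", "data": {"increments": [[[0, 0, 5], 0, 1], [[0, 0, 5], 0, 1], [[0, 0, 5], 0, 1], [[0, 0, 5], 0, 1], [[0, 0, 5], 0, 1], [[0, 0, 5], 0, 1], [[0, 0, 5], 0, 1], [[0, 0, 5], 0, 1], [[0, 0, 5], 0, 1], [[0, 0, 4], 0, 1], [[0, 0, 0], 0, 1]]}}

```text
time_s: 25.25
ee_pos: [0.5044, -0.1184, -0.0242]
ee_rot: [2.098, 2.336, 0.002]
ft_force: [-0.8, 3.1, 9.2]
grip_width: 0.0147
```

```bash
python3 - <<'E'
from h import *
tip();tilt()
E
```

```text
tip [ 0.513 -0.201 -0.063] ft [-0.8  3.1  9.2] t 25.25
[ 0.498 -0.041  0.002]
[ 0.499 -0.047  0.001]
[ 0.499 -0.053  0.054]
[ 0.499 -0.058  0.056]
[ 0.5   -0.062  0.053]
[ 0.5   -0.067  0.053]
[ 0.501 -0.072  0.052]
[ 0.501 -0.078  0.051]
[ 0.502 -0.083  0.051]
[ 0.502 -0.088  0.051]
[ 0.503 -0.094  0.049]
[ 0.504 -0.101  0.048]
[ 0.505 -0.108  0.045]
[ 0.505 -0.115  0.044]
```

Emit:
{"op": "carry_out", "data": {"increments": [[[0, 0, 4], 0, 1], [[0, 0, 4], 0, 1], [[0, 0, 3], 0, 1], [[0, 0, 0], 0, 1]]}}

```text
time_s: 25.7
ee_pos: [0.5044, -0.1183, -0.0352]
ee_rot: [2.098, 2.336, 0.002]
ft_force: [0.4, 2.8, 8.4]
grip_width: 0.0148
```

```bash
python3 - <<'E'
from h import *
tip();tilt()
E
```

```text
tip [ 0.513 -0.201 -0.074] ft [0.4 2.8 8.4] t 25.7
[ 0.498 -0.041  0.001]
[ 0.498 -0.047  0.001]
[ 0.499 -0.053  0.039]
[ 0.499 -0.058  0.038]
[ 0.5   -0.063  0.038]
[ 0.5   -0.068  0.038]
[ 0.501 -0.073  0.038]
[ 0.501 -0.078  0.037]
[ 0.502 -0.083  0.038]
[ 0.503 -0.09   0.036]
[ 0.503 -0.095  0.036]
[ 0.504 -0.102  0.035]
[ 0.505 -0.108  0.035]
[ 0.506 -0.115  0.033]
```

Emit:
{"op": "carry_out", "data": {"increments": [[[0, 0, 2], 0, 1], [[0, 0, 0], 0, 0.6], [[0, 0, 0], 0, 0.4], [[0, 0, 0], 0, 0.2], [[0, 0, 0], 0, -0.2], [[0, 0, 0], 0, -1], [[0, 0, 0], 0, -1], [[0, 0, 0], 0, -1], [[0, 0, 0], 0, -1], [[0, 0, -10], 0, -1], [[0, 0, -30], 0, -1], [[0, 0, -40], 0, -1], [[0, 0, -40], 0, -1], [[0, 0, -40], 0, -1], [[0, 0, -40], 0, -1], [[0, 0, 0], 0, -1]]}}

```text
time_s: 27.35
ee_pos: [0.5058, -0.1196, 0.1681]
ee_rot: [2.098, 2.331, 0.01]
ft_force: [-0.7, 0.2, -0.9]
grip_width: 0.0856
```

```bash
python3 - <<'E'
from h import *
t=shot('top');b=shot('side');w=shot('wrist');print(robot.sense()['time_s']);balls(t);bowl(t)
P=cloud(w)
m=(P[...,2]>.012)&(P[...,2]<.035)&(abs(P[...,0]-.505)<.06)&(P[...,1]>-.27)&(P[...,1]<-.02)
q=P[m];print(len(q),q.min(0).round(3),q.max(0).round(3))
for r in range(100,300,20): print(P[r,320].round(3))
im=np.hstack([cv2.resize(t['img'][120:400,170:530],(400,311)),cv2.resize(w['img'],(400,311))])
cv2.imwrite('pics/m9.png',np.clip(im*1.5,0,255).astype(np.uint8)[...,::-1])
E
```

```text
27.5
red 254 292 116 [0.486 0.155]
red 249 259 97 [0.555 0.167]
red 262 272 53 [0.528 0.14 ]
red 244 278 41 [0.515 0.177]
pale 270 284 159 [0.503 0.122]
pale 232 263 127 [0.546 0.203]
pale 237 295 116 [0.479 0.19 ]
pale 226 281 71 [0.508 0.214]
nearest other mm: red [36. 36. 30. 38.] pale [30. 36. 36. 38.]
bowl [0.5143 0.1703]
2367 [ 0.49  -0.241  0.012] [ 0.527 -0.049  0.026]
[ 0.496 -0.01  -0.   ]
[ 0.498 -0.027  0.001]
[ 0.5   -0.045  0.   ]
[ 0.501 -0.063  0.023]
[ 0.503 -0.081  0.022]
[ 0.505 -0.099  0.024]
[ 0.507 -0.118  0.023]
[ 0.51  -0.138  0.024]
[ 0.512 -0.161  0.015]
[ 0.514 -0.182  0.015]
```

View pics/m9.png

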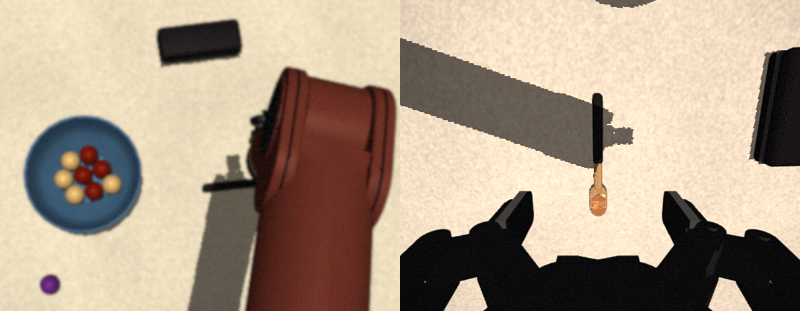

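The spoon lies flat (handle top steady at 22–24 mm) and clear of the bowl. The balls are mixed and at rest, so I'm handing in.

```bash
python3 -c "
from bench import robot
print(robot.sense()['time_s'],robot.close_job())"
```

```text
the job is handed in; nothing more can be done
27.5 None
```

The balls are mixed and the spoon is laid flat and released. I handed the job in at 27.5 s.

**What I did:** The tool can only point straight down, so I tilted the gripped spoon to about 50° by pressing its handle end on the fixed bin's edge. I then lowered the head to the bowl floor, stirred one circle and one sweep, and lifted out. I turned the spoon flat again by pressing its tip on the shelf, and let go.

**Last checks:**
- **Mixing:** all 8 balls are in the bowl and at rest. Each has one of the other colour within about 30–38 mm centre to centre; the balls are 36 mm across, so they are practically touching.
- **Spoon:** it lies flat, with the handle top at 22–24 mm along its length, and over 100 mm from the bowl.
- **Surroundings:** in the views I took, nothing else looked moved.

**Checks that disagreed or are less certain:**
- **Height reading:** the sensed TCP height was about 42 mm lower than the cameras showed, and the first grasp closed above the spoon. I trusted the cameras after that.
- **Force on the bowl:** readings reached about 8 N on first touching the bottom. One reading mid-stir was about 11 N down and 9 N sideways, which is above the roughly 6 N at which the bowl slides. I only read the force at the end of each move, so a brief peak could have been higher.
- **Bowl position:** it measured 1–5 mm from where it started, but the first and last estimates used different methods, so the true shift is uncertain.

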